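Release the wire spool on the rack and catch it gently

ROBOT

A 6-joint arm with a two-finger parallel gripper is mounted at the origin on the work surface. World frame = base frame: x ahead of the robot, y to its left, z up, the work surface at z = 0. Lengths are in m, angles in degrees, forces in N, time in s.
With the tool pointing down it reaches from about 0.375 to 0.9 m from the base axis. Payload 3.1 kg.
Tool frame: the origin (TCP) lies at the very end of the fingers, on their centre line; the grasp point (between the pads) lies 19 mm behind it (bot.tcp_to_grasp is the distance from the TCP to the grasp point, in m); z points along the fingers, y is the line along which they close (so a half turn about z gives the same grasp; the last joint's range is limited). The gripper opens to 87 mm and grips with 3 to 60 N. Pads are 19 mm wide; open, the fingers measure 117 mm over their backs; the gripper's body (75 mm by 190 mm) begins 51 mm behind the grasp point.
Start: joints at [-84.655, 30.224, 82.088, -0, 67.689, -10.227], TCP at [0.168, -0.602, 0.223] pointing down, gripper open.
Joint ranges: [-176.69, 176.69], [-43.24, 126.21], [12.49, 139.97], [-82, 262], [0, 151.66], [-163.58, 163.58]. Speed limits (degrees/s): [159.86, 159.86, 180, 180, 180, 180].

INTERFACE

Orientations are given as a 3x3 rotation matrix whose columns are the frame's x, y, z axes.
In Python, from rig import telemetry, capture, camera_info, job, bot gives the robot as it stands. The module is installed in compiled form; this text tells all that it offers.
- The arm moves only by the tool carry_out, never from a script. Its argument "deltas" is a list that holds one entry, the list of rows, each a list of 7 numbers: the shift along the tool's x, y, z scaled (see below), then the turn, a rotation vector about the tool's x, y, z scaled (see below), then the closure, from -1 (fully open) to 1 (shut). In form: [[[dx, dy, dz, ax, ay, az, claw], ...]]. A call has exactly 10 rows; each row is the pose to reach, as a shift and turn from the pose commanded when the call began, along the tool's axes at that moment, turning the shorter way round; what a row does not reach only later rows make up. The controller multiplies each number of a shift by 15 cm and each number of a turn by 360 degrees. A row lasts 1/12 s, in which the tool goes at most 41.7 mm and 7.16 degrees, less where a joint would pass 70% of its speed; a pose out of reach is approached as far as the arm can. A call with a number of a shift or a turn outside -1 to 1 is refused whole. A call with a gripper value outside its range is refused whole. The fingers move at their own pace and stop on an object; the grip force is fixed at half the most. Time passes only in rows, so rows that repeat a pose let the fingers close, or fill a call up. It gives the time, the measured TCP pose, the force, the opening and the grip force at its end, in the units of the state.
- telemetry.read_state(): the state, without advancing time (a new reading comes with each control period).
- capture(name): name is "side" or "top" or "wrist"; returns the picture (400x640x3 uint8, red, green, blue); there is no depth.
- camera_info(name): a dict with "mtx" (3x3 intrinsics, pixels), "k1" (the pictures are not rectified: a ray, as slopes to the right and down, at radius r is drawn at 1 + k1 r^2 times it, then the intrinsics apply), "cam_to_world" (4x4, takes a point from camera to world coordinates); the wrist camera has in their place "T_tool_cam" (4x4, takes a point from camera to tool coordinates, whose origin is the TCP and whose axes are the flange's). Camera axes: x right, y down, z forward; pixel columns grow to the right and rows downward; lengths in m; the calibration is good to about 2 mm. A picture is of the moment at which its call begins: read the wrist's pose just before it. camera_info takes no time and is no camera call.
- job.hand_in(): hands the job in; it is judged then, once.
The state is a dict: "time_s": time; "joint_positions": joint angles; "qvel": joint speeds; "tau": joint torques, N m; "position": TCP position; "tcp_rot": TCP orientation; "force": force on the tool from outside, world axes, zero at the start; "moment": the same for the moment, N m; "opening": opening from 0.0 (shut) to 1.0 (fully open); "grasp_force": force on a finger pad.
Only numpy, scipy, OpenCV 4.12 (cv2) and the standard library are available. Lean on these libraries where they do the work, as an engineer would, in place of code of your own. Each camera call takes 0.05 s, during which the arm holds its last target. There are 200 camera calls.

TASK

Press the red pedal of the spool rack fully down and let the copper wire spool roll freely, untouched, past the yellow marks on the rods. Then run along close in front of it with the fingers so that it comes up softly against them while both are moving, and slow it smoothly, without knocks or squeezing (never over 8 N) and without stopping it short, until it rests over the green marks before the drop at the lower end. Finish the program while still holding it there, fingers against it and spool standing still on the rods; leave the bins, bottle and jar alone.

Things in the scene. Friction and masses are not known exactly. Their poses are not given: they have to be found in the camera images.
- rack: Spool rack, fixed wooden frame that carries a sloping deck of two rods. Origin on the bench under the middle; z up, x horizontal and downhill, y across, pedal on the -y side. End board at x = -310 mm; wooden posts beside the rods, all at |y| over 78 mm: at x = -210 (125 mm high) and x = 275 mm (85 mm high). A padded tray, walls up to 60 mm high, lies beyond the lower end.
- deck (a joint): Slope of the deck in rad, 0.065 to 0.12, clamped, differs each time. Two round rods, 12 mm thick, 88 mm apart (centre lines at rack y = -44 and +44 mm), fall towards rack +x at this angle. The deck pivots about the spool's start axis (rack x = -210, z = 115 mm). The rods end, open, 520 mm downhill of it: 110 mm past the landing point.
- yellow (a point): Middle of the yellow marks on the rods, at axle height: 150 mm downhill of the spool's start axis (rack x = -60 mm), y = 0. The marks are 40 mm long. The spool must roll past them untouched.
- landing (a point): Where the spool's axis should come to rest: the middle of the green marks, at axle height, 410 mm downhill of its start (rack x = 200 mm), y = 0. The green marks reach 45 mm uphill and 45 mm downhill of it. Its frame: x downhill along the rods, y across, z up off the deck. The space above the rods is free.
- spool: Wire spool, 0.4 kg (0.24 to 0.72), origin in its centre, y along its axle, about which it turns as it rolls. Axle 32 mm thick, 132 mm long with round ends, rolling on the rods, its centre 22 mm above their centre lines; copper winding 60 mm in diameter, 60 mm long; a black flange 76 mm in diameter, 5 mm thick at each end of the winding, running between the rods. Starts against the gate.
- spool_mid (a point): The spool's centre again; at rest at first. Released, it gains speed at about 3.6 m/s2 x slope, tending to about 2.5 m/s x slope (2.1 heavy, 2.9 light; time constant 0.7 s): 1.6 to 3 s to the green marks, 0.15 to 0.33 m/s there. It stays nowhere by itself; 0.2 to 0.8 N holds it. Limit on it is 8 N; running into standing fingers is a knock.
- gate (a joint): Gate with its pedal, one piece that slides straight down: 0 m = up, its blade blocks the spool; 0.045 m = fully down, way free (the spool starts to get over it from about 0.032). It takes about 3 N downwards, more when fast (damping 15 N per m/s), and stays where it is left.
- pedal (a point): Centre of the top face of the red pedal plate (60 mm along the rack by 50 mm across, 8 mm thick), at rack x = 75, y = -96 mm; 95 mm above the bench with the gate up, 50 mm when fully down. It moves with the gate.
- bin_a: Yellow open bin 70 x 70 x 60 mm on the far side of the bench, a bystander; origin under its centre.
- bin_b: Another yellow bin of the same size, a bystander; origin under its centre.
- bottle: White bottle, 52 mm in diameter, 130 mm high, a bystander on the far side; origin under its centre.
- jar: Clear jar with metal cap, 72 mm in diameter, 75 mm high, a bystander on the far side; origin under its centre.

How it is judged:
By the outcome, as a careful person would: the job done as asked, in the order asked, and still so for the second after the job is handed in, while the arm keeps its last pose, push and grip.
It also fails if it takes over 32 s, if anything falls off the work surface, if the arm or the gripper's body presses on something with over 40 N, if the wrist force passes 120 N, or if a joint passes its speed limit or range.

## Working session

There is one attempt and no reset: what is moved stays moved. The work goes in short steps, Python scripts to look and compute and a tool call to move; the robot and the scene stay as the last step left them, time stands still between calls to the robot, and variables do not carry over. Pictures are saved under pics/ and viewed, at most 10 in all, crops included, and the job is handed in when it is done.

Besides the shell and the picture viewer there is one more tool, called as a command line: name --argument value ..., lists and objects as JSON in quotes. carry_out: Moves the arm, as the interface text tells. Its arguments: {"type":"object","properties":{"deltas":{"type":"array","items":{"type":"array","items":{"type":"array","items":{"type":"number"}}}}},"required":["deltas"]}

```bash
mkdir -p pics; ls
python3 - <<'E'
from rig import telemetry, capture, camera_info
import cv2
s=telemetry.read_state();print(s)
for n in("side","top"):
    im=capture(n);cv2.imwrite(f"pics/{n}0.png",im[:,:,::-1])
    print(n,camera_info(n))
print(camera_info("wrist"))
E
```

```text
pics
{'time_s': 0.0, 'joint_positions': array([-8.46545654e+01,  3.02793584e+01,  8.21548320e+01,  1.58133683e-03,
        6.76898351e+01, -1.02281133e+01]), 'qvel': array([-0.0197295 ,  0.07047875, -0.06290334,  0.06419567, -0.00159831,
       -0.01698366]), 'tau': array([ 3.94791214e-04, -4.40037131e+01, -1.76593119e+01,  6.34128624e-02,
        5.82306739e-02, -1.50580659e-04]), 'position': array([ 0.16775617, -0.60131744,  0.22157606]), 'tcp_rot': array([[ 9.63289475e-01,  2.68464815e-01, -1.76236710e-04],
       [ 2.68464561e-01, -9.63287145e-01,  2.15761544e-03],
       [ 4.09477273e-04, -2.12572155e-03, -9.99997657e-01]]), 'force': array([-0.34105202, -0.12756443,  0.97415928]), 'moment': array([-0.04706236,  0.03214994,  0.00074912]), 'grasp_force': 0.0, 'opening': 0.9996586738473539}
side {'mtx': array([[516.16984204,   0.        , 321.15915387],
       [  0.        , 516.16984204, 195.03774982],
       [  0.        ,   0.        ,   1.        ]]), 'k1': -0.16915049847567223, 'cam_to_world': array([[-0.72941625, -0.48773106,  0.47965649,  0.14515595],
       [-0.68399686,  0
[... 467 characters left out ...]
,  0.01159148,  0.01352576],
       [-0.00299733, -0.20905414, -0.97789948,  0.97209764],
       [ 0.        ,  0.        ,  0.        ,  1.        ]])}
{'mtx': array([[307.84497908,   0.        , 321.44258128],
       [  0.        , 307.84497908, 197.44239303],
       [  0.        ,   0.        ,   1.        ]]), 'k1': -0.019494587151933668, 'T_tool_cam': array([[ 8.38791871e-05, -9.54624975e-01, -2.97810594e-01,
         8.32699355e-02],
       [ 9.99999784e-01,  2.74374710e-04, -5.97849054e-04,
         1.93095232e-04],
       [ 6.52433333e-04, -2.97810479e-01,  9.54624792e-01,
        -1.63380022e-01],
       [ 0.00000000e+00,  0.00000000e+00,  0.00000000e+00,
         1.00000000e+00]])}
```

View pics/side0.png

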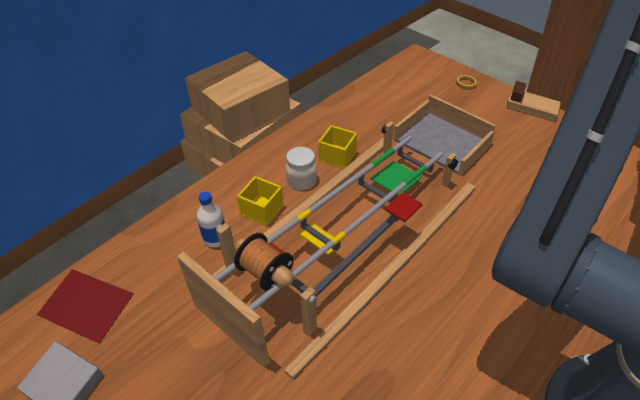

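View pics/top0.png

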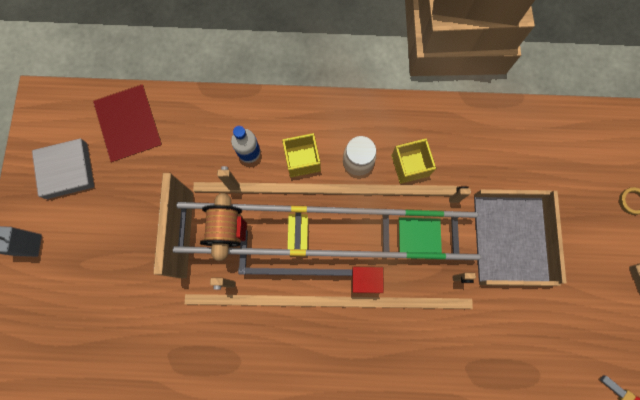

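Both views show the rack with downhill to the right in "top". In "top", the spool is at about (222,228), yellow at (298,234), green at (421,237), pedal at (368,280). In "side", the spool is at (262,260) and the pedal at (404,207). Next I measure the rods as plane–plane intersections, then the marks and the pedal.

```bash
cat > h.py <<'E'
import numpy as np, cv2
from rig import camera_info
C={n:camera_info(n) for n in("side","top")}
def rays(n,p):
    c=C[n];K=c["mtx"];d=(np.atleast_2d(p).astype(float)-K[:2,2])/K[0,0]
    u=d.copy()
    for _ in range(20): u=d/(1+c["k1"]*(u**2).sum(1,keepdims=True))
    R=c["cam_to_world"];v=np.c_[u,np.ones(len(u))]@R[:3,:3].T
    return R[:3,3],v/np.linalg.norm(v,axis=1,keepdims=True)
def tri(a,b):  # midpoint of top ray a, side ray b, and gap
    o1,d1=rays("top",a);o2,d2=rays("side",b);d1,d2=d1[0],d2[0]
    t=np.linalg.lstsq(np.c_[d1,-d2],o2-o1,rcond=None)[0]
    p,q=o1+t[0]*d1,o2+t[1]*d2
    return (p+q)/2,np.linalg.norm(p-q)
def online(n,px,P,u): # closest parameter along line P+s u to the pixel's ray
    o,d=rays(n,px);t=np.linalg.lstsq(np.c_[u,-d[0]],o-P,rcond=None)[0];return t[0]
E
cat > m1.py <<'E'
from h import *
im={n:cv2.imread(f"pics/{n}0.png") for n in C}
hsv={n:cv2.cvtColor(im[n],cv2.COLOR_BGR2HSV) for n in C}
ends={"top":{"far":((182,206),(474,214)),"near":((180,250),(474,257))},
      "side":{"far":((300,222),(405,141)),"near":((300,268),(438,157))}}
line={}
for n in C:
  for r,(a,b) in ends[n].items():
    a,b=np.array(a,float),np.array(b,float);L=np.linalg.norm(b-a);u=(b-a)/L;w=np.array([-u[1],u[0]])
    pts=[]
    S=hsv[n].astype(np.float32)
    for s in np.arange(0,L,1):
      o=np.arange(-8,8.01,.25);q=a+s*u+o[:,None]*w
      v=cv2.remap(S,q[:,:1].astype(np.float32),q[:,1:].astype(np.float32),cv2.INTER_LINEAR)[:,0]
      m=(v[:,1]<70)&(v[:,2]>90)
      if 6<m.sum()<32: pts.append(a+s*u+o[m].mean()*w)
    pts=np.array(pts)
    for _ in range(3):
      vx,vy,x,y=cv2.fitLine(pts.astype(np.float32),cv2.DIST_HUBER,0,.01,.01).ravel()
      e=(pts-[x,y])@[-vy,vx];pts=pts[abs(e)<1.2]
    o,d=rays(n,pts); nn=np.linalg.svd(d)[2][2]
    print(n,r,len(pts),e.std().round(2)); line[n,r]=(o,nn)
rod={}
for r in("far","near"):
  (o1,n1),(o2,n2)=line["top",r],line["side",r]
  u=np.cross(n1,n2);u/=np.linalg.norm(u);u*=-np.sign(u[1])
  P=np.linalg.lstsq(np.array([n1,n2,u]),[n1@o1,n2@o2,u@np.array([.4,0,.07])],rcond=None)[0]
  rod[r]=(P,u);print(r,P.round(4),u.round(4),"slope",-np.arcsin(u[2]))
(Pf,uf),(Pn,un)=rod["far"],rod["near"]
print("spacing",np.linalg.norm(np.cross(Pf-Pn,un)))
cen=(Pf+Pn)/2;u=(uf+un)/2
rng={"g":((50,100,60),(75,255,255)),"y":((24,120,90),(34,255,255)),"r":((0,180,80),(4,255,255))}
for n in C:
  for k in rng:
    m=cv2.inRange(hsv[n],*rng[k]);c,_=cv2.findContours(m,cv2.RETR_EXTERNAL,cv2.CHAIN_APPROX_NONE)
    for x in c:
      if cv2.contourArea(x)>60:
        print(n,k,cv2.contourArea(x),cv2.boundingRect(x),cv2.approxPolyDP(x,2.5,True)[:,0].tolist())
np.savez("rod.npz",Pf=Pf,uf=uf,Pn=Pn,un=un)
E
python3 m1.py
```

```text
side far 88 0.15
side near 129 0.22
top far 206 0.21
top near 214 0.19
far [0.6381 0.0055 0.0746] [ 0.0246 -0.9955 -0.0917] slope 0.09187201208482633
near [0.55   0.0034 0.0747] [ 0.0255 -0.9956 -0.0904] slope 0.09057344446644534
spacing 0.08808531846495449
side g 811.5 (371, 161, 56, 34) [[371, 178], [390, 190], [404, 181], [407, 185], [398, 194], [416, 181], [426, 167], [423, 165], [413, 172], [393, 161]]
side g 102.5 (372, 148, 23, 19) [[394, 150], [388, 150], [373, 161], [374, 166]]
side y 150.0 (299, 230, 26, 18) [[299, 232], [318, 247], [324, 244], [305, 230]]
side y 124.0 (310, 223, 35, 21) [[310, 224], [335, 243], [344, 235], [341, 232], [332, 237]]
side y 1481.5 (237, 177, 46, 49) [[254, 177], [237, 195], [240, 213], [266, 225], [282, 205], [280, 186]]
side y 1141.0 (319, 126, 38, 42) [[330, 126], [319, 140], [319, 159], [343, 167], [355, 151], [356, 133]]
side r 549.0 (385, 193, 37, 29) [[402, 193], [385, 209], [404, 221], [421, 203]]
top g 1551.0 (399, 218, 47, 41) [[399, 219], [400, 251], [406, 251], [407, 257], [445, 257], [440, 249], [438, 219]]
top g 145.5 (406, 210, 38, 6) [[406, 210], [406, 214], [443, 215], [441, 211]]
top y 449.0 (288, 215, 20, 40) [[289, 215], [288, 248], [290, 253], [304, 254], [307, 217], [301, 217], [300, 249], [295, 250], [294, 216]]
top y 980.5 (396, 139, 40, 38) [[426, 139], [396, 146], [405, 176], [435, 168]]
top y 982.0 (283, 134, 37, 39) [[313, 134], [283, 139], [288, 169], [292, 172], [292, 169], [319, 163]]
top r 717.0 (352, 267, 31, 26) [[353, 267], [353, 292], [382, 291], [382, 268]]
top r 67.0 (236, 216, 5, 22) [[240, 216], [237, 217], [237, 237], [240, 235]]
```

```bash
cat > m2.py <<'E'
from h import *
z=np.load("rod.npz");P=(z["Pf"]+z["Pn"])/2;u=(z["uf"]+z["un"])/2;u/=np.linalg.norm(u)
print("P",P,"u",u)
hs=lambda p:p
S={}
for r,P0,u0,mk in(("far",z["Pf"],z["uf"],{"top":[(405.5,212),(443.5,213.5)],"side":[(373,163.5),(393.5,149)]}),
               ("near",z["Pn"],z["un"],{"top":[(406.5,254),(445,255)],"side":[(398,190.5),(426,166.5)]})):
  for n in mk: print("green",r,n,[round(online(n,p,P0,u0),4) for p in mk[n]])
for p in((289,252),(305,252.5)): print("yellow near top",online("top",p,z["Pn"],z["un"]))
for p in((336,243),(344,234)): print("yellow near side",online("side",p,z["Pn"],z["un"]))
print("rod end top",online("top",(477.5,214),z["Pf"],z["uf"]),online("top",(477.5,257),z["Pn"],z["un"]))
top=[[353,267],[353,292],[382,291],[382,268]]; side=[[402,193],[385,209],[404,221],[421,203]]
# top corners: TL,BL,BR,TR (uphill-far, uphill-near, downhill-near, downhill-far)
cs=[]
o=np.array(side)
for perm in range(4):
  for sgn in(1,-1):
    q=[tri(a,o[(perm+sgn*i)%4]) for i,a in enumerate(top)]
    if max(g for _,g in q)<.02: print([ (p.round(3).tolist(),round(g,4)) for p,g in q], np.mean([p for p,_ in q],0).round(4))
E
python3 m2.py
```

```text
P [0.59403549 0.00443821 0.074635  ] u [ 0.02505255 -0.99552692 -0.09109627]
green far top [np.float64(0.1578), np.float64(0.2383)]
green far side [np.float64(0.1625), np.float64(0.2403)]
green near top [np.float64(0.1579), np.float64(0.2378)]
green near side [np.float64(0.13), np.float64(0.2412)]
yellow near top -0.07921716898734905
yellow near top -0.047525580429106
yellow near side -0.0737236131980676
yellow near side -0.04674597558398848
rod end top 0.31133038512850375 0.3061848440297137
[([0.523, -0.044, 0.089], np.float64(0.0005)), ([0.476, -0.045, 0.089], np.float64(0.0023)), ([0.479, -0.101, 0.094], np.float64(0.001)), ([0.524, -0.1, 0.092], np.float64(0.001))] [ 0.5004 -0.0727  0.0911]
[([0.523, -0.044, 0.089], np.float64(0.0005)), ([0.479, -0.037, 0.17], np.float64(0.0127)), ([0.479, -0.101, 0.094], np.float64(0.001)), ([0.526, -0.116, -0.008], np.float64(0.012))] [ 0.5015 -0.0747  0.0865]
```

Slope is about 0.091. The landing axle point is about (0.599, -0.196, 0.078) and the pedal about (0.500, -0.073, 0.092). Rod spacing (88.1 mm), axle height and mark spacing all agree with the text. I'll start moving.

carry_out --deltas '[[[0.1, -0.1, 0, 0, 0, 0.004, 1], [0.2, -0.2, 0, 0, 0, 0.008, 1], [0.32, -0.3, 0, 0, 0, 0.012, 1], [0.44, -0.41, 0, 0, 0, 0.016, 1], [0.56, -0.52, 0, 0, 0, 0.02, 1], [0.68, -0.63, 0, 0, 0, 0.024, 1], [0.8, -0.74, 0, 0, 0, 0.028, 1], [0.9, -0.83, 0, 0, 0, 0.032, 1], [0.97, -0.9, 0, 0, 0, 0.036, 1], [1, -0.92, 0, 0, 0, 0.0393, 1]]]'

```text
time_s: 0.93
position: [0.2759, -0.4257, 0.2221]
tcp_rot: [[1.0, 0.026, -0.001], [0.026, -1.0, 0.003], [-0.0, -0.003, -1.0]]
force: [1.1, -0.4, 0.4]
opening: 0.325
grasp_force: 0.0
```

carry_out --deltas '[[[0.05, -0.1, 0, 0, 0, 0, 1], [0.12, -0.2, 0, 0, 0, 0, 1], [0.2, -0.3, 0, 0, 0, 0, 1], [0.28, -0.4, 0, 0, 0, 0, 1], [0.36, -0.5, 0, 0, 0, 0, 1], [0.44, -0.6, 0, 0, 0, 0, 1], [0.52, -0.7, 0, 0, 0, 0, 1], [0.6, -0.8, 0, 0, 0, 0, 1], [0.68, -0.9, 0, 0, 0, 0, 1], [0.77, -1.0, 0, 0, 0, 0, 1]]]'

```text
time_s: 1.77
position: [0.3871, -0.2743, 0.2223]
tcp_rot: [[1.0, 0.025, -0.001], [0.025, -1.0, 0.001], [-0.001, -0.001, -1.0]]
force: [-0.4, -0.1, 0.1]
opening: 0.005
grasp_force: 0.0
```

Run:
```python
from rig import telemetry,capture
import numpy as np
for i in range(4):
    s=telemetry.read_state();print(s["time_s"],s["position"],s["force"].round(2),s["opening"]);
    if i<3: capture("top")
```

```text
1.7667 [ 0.38706504 -0.27434375  0.22232761] [-0.38 -0.09  0.11] 0.004744436669526224
1.8167 [ 0.38865993 -0.27172743  0.22232752] [ 0.47  1.67 -0.37] 0.006594633711891615
1.8667 [ 0.38771249 -0.27322389  0.22231668] [-0.65 -0.39 -0.31] 0.007503175930336837
1.9167 [ 0.3871988  -0.27453619  0.22237981] [-0.04 -0.24 -0.03] 0.00426224926824521
```

carry_out --deltas '[[[0.06, -0.1, 0, 0, 0, 0, 1], [0.14, -0.22, 0, 0, 0, 0, 1], [0.22, -0.34, 0, 0, 0, 0, 1], [0.3, -0.47, 0, 0, 0, 0, 1], [0.4, -0.6, 0, 0, 0, 0, 1], [0.5, -0.72, 0, 0, 0, 0, 1], [0.6, -0.83, 0, 0, 0, 0, 1], [0.68, -0.92, 0, 0, 0, 0, 1], [0.74, -0.98, 0, 0, 0, 0, 1], [0.765, -1.0, 0, 0, 0, 0, 1]]]'

```text
time_s: 2.75
position: [0.4987, -0.1227, 0.2225]
tcp_rot: [[1.0, 0.026, 0.0], [0.026, -1.0, -0.0], [0.0, 0.0, -1.0]]
force: [0.8, -0.3, 0.4]
opening: 0.004
grasp_force: 0.0
```

carry_out --deltas '[[[0, -0.04, 0.05, 0, 0, 0, 1], [0, -0.09, 0.13, 0, 0, 0, 1], [0, -0.15, 0.24, 0, 0, 0, 1], [0, -0.2, 0.36, 0, 0, 0, 1], [0, -0.25, 0.48, 0, 0, 0, 1], [0, -0.29, 0.58, 0, 0, 0, 1], [0, -0.32, 0.65, 0, 0, 0, 1], [0, -0.33, 0.69, 0, 0, 0, 1], [0, -0.33, 0.71, 0, 0, 0, 1], [0, -0.33, 0.71, 0, 0, 0, 1]]]'

```text
time_s: 3.58
position: [0.4962, -0.0742, 0.1155]
tcp_rot: [[1.0, 0.024, -0.001], [0.024, -1.0, 0.0], [-0.001, -0.0, -1.0]]
force: [0.8, -0.2, 0.3]
opening: 0.008
grasp_force: 0.0
```

Run:
```python
from rig import telemetry,capture
import cv2
s=telemetry.read_state();print(s["time_s"],s["position"],s["tcp_rot"],s["force"].round(2),s["joint_positions"])
a=capture("side");b=capture("top")
cv2.imwrite("pics/c1.png",cv2.vconcat([cv2.resize(a[100:320,200:520],(640,440)),b[150:310,:]])[:,:,::-1])
cv2.imwrite("pics/side1.png",a[:,:,::-1]);cv2.imwrite("pics/top1.png",b[:,:,::-1])
print(telemetry.read_state()["position"])
```

```text
3.5833 [ 0.49620416 -0.0741751   0.11545718] [[ 9.99705550e-01  2.42318725e-02 -1.27656881e-03]
 [ 2.42321781e-02 -9.99706332e-01  2.24487584e-04]
 [-1.27075417e-03 -2.55355526e-04 -9.99999160e-01]] [ 0.8  -0.23  0.27] [-2.12746977e+01  3.04542556e+01  1.05284911e+02 -2.08248897e-02
  4.43336594e+01  6.73516780e+01]
[ 0.49704882 -0.07438669  0.11639764]
```

View pics/c1.png

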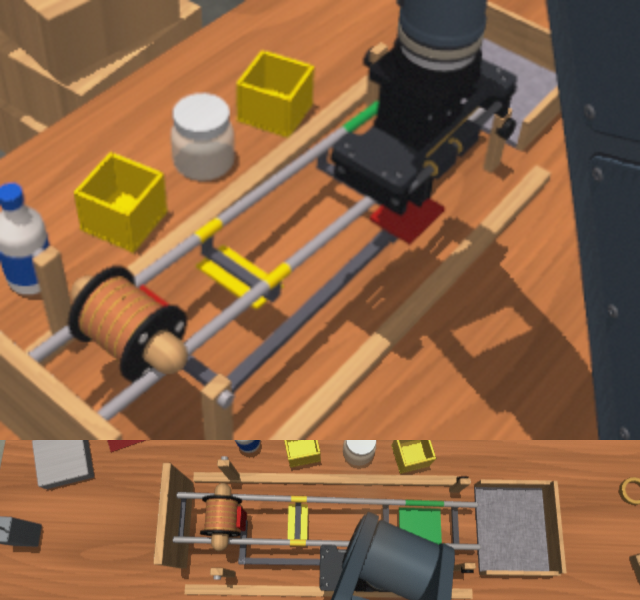

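The gripper sits closed above the pedal, its long side along the rack, with the spool still at the gate. In the lower strip, the far rod stays visible in "top", so the axle crossing it can be tracked. I'll pre-press partway, short of release, and test the tracker.

carry_out --deltas '[[[0, 0, 0.03, 0, 0, 0, 1], [0, 0, 0.07, 0, 0, 0, 1], [0, 0, 0.11, 0, 0, 0, 1], [0, 0, 0.15, 0, 0, 0, 1], [0, 0, 0.19, 0, 0, 0, 1], [0, 0, 0.22, 0, 0, 0, 1], [0, 0, 0.25, 0, 0, 0, 1], [0, 0, 0.27, 0, 0, 0, 1], [0, 0, 0.28, 0, 0, 0, 1], [0, 0, 0.28, 0, 0, 0, 1]]]'

```text
time_s: 4.52
position: [0.4965, -0.0735, 0.0735]
tcp_rot: [[1.0, 0.025, -0.001], [0.025, -1.0, 0.001], [-0.001, -0.001, -1.0]]
force: [-0.5, 0.9, -0.0]
opening: 0.005
grasp_force: 0.0
```

```bash
cat > track.py <<'E'
from h import *
z=np.load("rod.npz");P=(z["Pf"]+z["Pn"])/2;u=(z["uf"]+z["un"])/2;u/=np.linalg.norm(u)
L=z["Pf"];c=C["top"];W=np.linalg.inv(c["cam_to_world"])
nrm=np.cross(np.cross(u,[0,0,1]),u);nrm/=np.linalg.norm(nrm)
s=np.arange(-.235,.22,.0005)
X=L+s[:,None]*u+.022*nrm+0.0*nrm   # far axle line above the far rod
q=X@W[:3,:3].T+W[:3,3];q=q[:,:2]/q[:,2:];q*=1+c["k1"]*(q**2).sum(1,keepdims=True)
q=(q*c["mtx"][0,0]+c["mtx"][:2,2]).astype(np.float32)
def spool(rgb):
    h=cv2.cvtColor(rgb,cv2.COLOR_RGB2HSV).astype(np.float32)
    v=cv2.remap(h,q[:,:1],q[:,1:],cv2.INTER_LINEAR)[:,0]
    m=(v[:,1]>90)&(v[:,0]<21)&(v[:,2]>60)
    n=int(.032/.0005);k=np.convolve(m,np.ones(n),"same")
    i=k.argmax();w=slice(max(0,i-50),i+50);mm=m[w]
    return s[w][mm].mean(),mm.sum()*.5
E
python3 - <<'E'
from track import *
from rig import telemetry,capture
st=telemetry.read_state();print(st["time_s"],st["position"],st["force"].round(2))
for f in("top0","top1"): print(spool(cv2.imread(f"pics/{f}.png")[:,:,::-1].copy()))
print(spool(capture("top")),telemetry.read_state()["force"])
print(q[0],q[-1])
E
```

```text
4.5167 [ 0.49649967 -0.07351775  0.07350247] [-0.48  0.93 -0.04]
(np.float64(-0.21174999999999994), np.float64(32.0))
(np.float64(-0.21174999999999994), np.float64(32.0))
(np.float64(-0.20549999999999993), np.float64(32.5)) [-0.03190657 -0.60230027 -0.23782862]
[210.4033  203.28838] [438.3273  211.04039]
```

Run:
```python
from track import *
from rig import telemetry,capture
for i in range(2): a=capture("top");print(telemetry.read_state()["time_s"],spool(a))
```

```text
4.6167 (np.float64(-0.20549999999999993), np.float64(32.5))
4.6667 (np.float64(-0.20549999999999993), np.float64(32.5))
```

carry_out --deltas '[[[0, 0, 0.12, 0, 0, 0, 1], [0, 0, 0.18, 0, 0, 0, 1], [0, 0, 0.18, 0, 0, 0, 1], [0.06, 0, 0, 0, 0, 0, 1], [0.2, 0.02, -0.1, 0, 0, 0, 1], [0.4, 0.06, -0.1, 0, 0, 0, 1], [0.58, 0.11, -0.08, 0, 0, 0, 1], [0.65, 0.15, -0.05, 0, 0, 0, 1], [0.663, 0.17, -0.033, 0, 0, 0, 1], [0.663, 0.17, -0.033, 0, 0, 0, 1]]]'

```text
time_s: 5.5
position: [0.5962, -0.0969, 0.0779]
tcp_rot: [[1.0, 0.025, -0.002], [0.025, -1.0, 0.001], [-0.002, -0.001, -1.0]]
force: [-0.8, 1.2, -0.9]
opening: 0.006
grasp_force: 0.0
```

```bash
cat > go.py <<'E'
from track import *
from rig import telemetry,capture
from scipy.optimize import least_squares
D=[];first=None
while True:
    t=telemetry.read_state()["time_s"];im=capture("top")
    if first is None: first=im
    x,w=spool(im);D.append((t,x,w))
    if x>-.008 or len(D)>30: break
D=np.array(D);now=telemetry.read_state()
print(D.round(4).tolist())
cv2.imwrite("pics/run_a.png",first[:,:,::-1]);cv2.imwrite("pics/run_b.png",im[:,:,::-1])
def mod(p,t): e=np.clip(t-p[0],0,None);return p[2]+p[1]*(e-.7*(1-np.exp(-e/.7)))
f=least_squares(lambda p:np.r_[(mod(p,D[:,0])-D[:,1])/.001,(p[0]-4.75)/.1,(p[2]+.205)/.002],[4.75,.22,-.205])
print("fit",f.x,"res",(f.fun[:-2]).std())
T=now["time_s"];print("now",T,now["position"],"TCP s",(now["position"]-P-.014*nrm)@u, "rod-perp",(now["position"]-P)@nrm,"lat",(now["position"]-P)@np.cross([0,0,1],u))
for i in range(0,11):print(i,round(T+i/12,3),mod(f.x,np.array([T+i/12])).round(4))
E
python3 go.py
```

```text
[[5.5, -0.1407, 32.0], [5.55, -0.1342, 31.0], [5.6, -0.1265, 31.5], [5.65, -0.1187, 31.0], [5.7, -0.111, 31.5], [5.75, -0.1017, 32.5], [5.8, -0.0935, 32.5], [5.85, -0.0852, 32.0], [5.9, -0.0767, 32.0], [5.95, -0.0669, 32.5], [6.0, -0.0606, 33.5], [6.05, -0.0502, 32.0], [6.1, -0.0405, 31.5], [6.15, -0.0315, 32.5], [6.2, -0.0205, 30.5], [6.25, -0.011, 30.5], [6.3, -0.0042, 23.0]]
fit [ 4.74249756  0.21691792 -0.20504912] res 0.8211378395303645
now 6.35 [ 0.59682114 -0.09673263  0.07900021] TCP s 0.10039042057352628 rod-perp 0.01356680511457434 lat 0.00023860166344862868
0 6.35 [0.0071]
1 6.433 [0.0234]
2 6.517 [0.04]
3 6.6 [0.0567]
4 6.683 [0.0736]
5 6.767 [0.0906]
6 6.85 [0.1077]
7 6.933 [0.125]
8 7.017 [0.1423]
9 7.1 [0.1597]
10 7.183 [0.1772]
```

The spool has passed yellow untouched at about 0.2 m/s, and the model residual is under 1 mm. Next I run along in front, closing at about 0.03 m/s, then decelerate.

carry_out --deltas '[[[0, 0, 0, 0, 0, 0, 1], [0.02, 0, 0, 0, 0, 0, 1], [0, 0.073, 0.007, 0, 0, 0, 1], [0, 0.153, 0.014, 0, 0, 0, 1], [0, 0.249, 0.023, 0, 0, 0, 1], [0, 0.345, 0.032, 0, 0, 0, 1], [0, 0.4415, 0.04, 0, 0, 0, 1], [0, 0.533, 0.049, 0, 0, 0, 1], [0, 0.617, 0.056, 0, 0, 0, 1], [0, 0.6925, 0.063, 0, 0, 0, 1]]]'

```text
time_s: 7.18
position: [0.5993, -0.2026, 0.0693]
tcp_rot: [[1.0, 0.024, 0.0], [0.024, -1.0, -0.0], [0.0, 0.0, -1.0]]
force: [-0.5, -0.0, -0.2]
opening: 0.004
grasp_force: 0.0
```

carry_out --deltas '[[[0, 0.0677, 0.006, 0, 0, 0, 1], [0, 0.126, 0.0115, 0, 0, 0, 1], [0, 0.1746, 0.016, 0, 0, 0, 1], [0, 0.2118, 0.0194, 0, 0, 0, 1], [0, 0.2377, 0.0217, 0, 0, 0, 1], [0, 0.2536, 0.0232, 0, 0, 0, 1], [0, 0.2616, 0.0239, 0, 0, 0, 1], [0, 0.2636, 0.0241, 0, 0, 0, 1], [0, 0.2636, 0.0241, 0, 0, 0, 1], [0, 0.2636, 0.0241, 0, 0, 0, 1]]]'

```text
time_s: 8.02
position: [0.6004, -0.2398, 0.066]
tcp_rot: [[1.0, 0.025, -0.0], [0.025, -1.0, -0.0], [-0.0, 0.0, -1.0]]
force: [-0.4, -1.4, -0.4]
opening: 0.008
grasp_force: 0.4
```

Run:
```python
from track import *
from rig import telemetry,capture
for i in range(2):
    now=telemetry.read_state();a=capture("top");print(now["time_s"],now["force"].round(2),"TCP s",(now["position"]-P-.014*nrm)@u,now["position"],spool(a))
b=capture("side");w=capture("wrist")
cv2.imwrite("pics/end.png",cv2.vconcat([cv2.hconcat([a[150:320,240:560],b[90:260,260:580]]),w])[:,:,::-1])
```

```text
8.0167 [-0.4  -1.39 -0.36] TCP s 0.2441250131591944 [ 0.6003624  -0.23983784  0.06603827] (np.float64(-0.07949999999999985), np.float64(1.5))
8.0667 [ 0.03 -2.07  1.13] TCP s 0.2441424091985169 [ 0.60040442 -0.23985613  0.06605874] (np.float64(-0.07949999999999985), np.float64(1.5))
```

View pics/end.png

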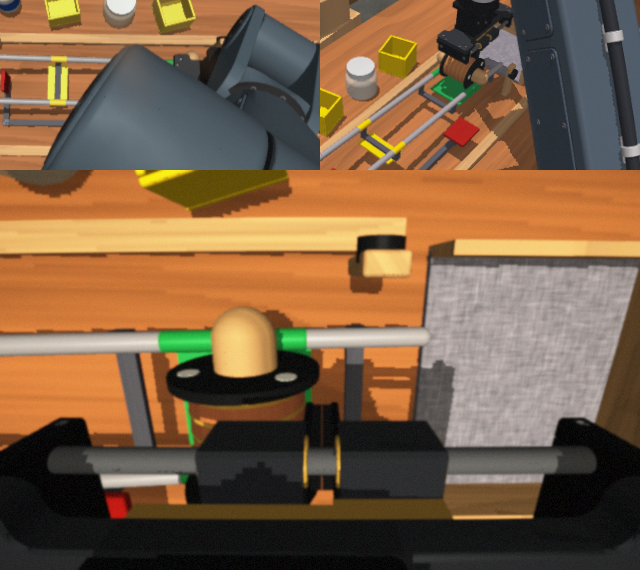

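The spool rests on the green marks against the fingers: axle end at about (243,340) in the wrist crop, between the green ends at about (160,340) and (307,338). I'll check that it is still, then hand in.

Run:
```python
from rig import telemetry,capture,job
import cv2,numpy as np
a=capture("wrist").astype(int)
for _ in range(4): capture("side")
b=capture("wrist").astype(int)
d=abs(a-b).max(2)[130:250,150:330];print(d.mean(),(d>40).sum(),telemetry.read_state()["force"])
if (d>40).sum()<150: print(job.hand_in())
```

```text
4.010833333333333 0 [-0.06731955 -0.80799093  0.33633   ]
the job is handed in; nothing more can be done
None
```

The job is handed in: the spool rolled untouched past the yellow marks, was slowed against the moving fingers, and rests over the green marks, held there. It read as standing still just before I handed in. I commanded the pedal 2.5 mm past its bottom stop but did not measure its final height. I also did not log the force as the spool first met the fingers; readings at rest were about 1–2 N.

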